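# Clip the orange lid onto the spice keeper

### The job

Take the orange lid with the two slots and put it on the white spice keeper, so that the keeper's two black snap hooks come up through the slots, then push it straight down until both hooks click over it and it lies fully home on the rim. Push it on with the gripper rather than dropping it, and let go at the end.

Things in the scene. Friction and masses are not known exactly. Their poses are not given: they have to be found in the camera images.
- lid: Orange lid, 70 g, lying level on the counter: plate 160 (x) by 100 (y) by 5 mm with a grip ridge in the middle, 50 (x) by 22 (y) mm, top 40 mm above the underside: pinch it across y from above. Two 30 mm square through slots, centred 42 mm from the middle along +x and -x. Origin: centre of the underside, z up. A half turn gives the same lid. The same-shaped blue lid without slots is a bystander.
- keeper: White open box fixed to the counter, 150 (x) by 90 (y) by 40 mm high, wall 5 mm, a black snap hook standing up near each end of its x axis, tops 77 mm above the counter, low tins between. Origin: centre of its underside, z up. Lid home: its underside on the rim 40 mm above this origin, middles in line, lid x along keeper x either way round; the hooks then rise 32 mm above the lid's plate.
- hook_a (a joint): Bend (rad) of the hook at the keeper's +x end: 0 when upright (free or clicked), 0.1 to 0.2 as the lid passes, springs back by itself. 14 mm wide (y). Stem's outer face 55 mm from the keeper's middle; nose out to 61 mm, its underside 47 mm high; from there a ramp leans in to the tip, 47 mm from the middle. The slot's outer edge rides down the ramp and bends the hook inwards.
- hook_b (a joint): The same for the hook at the keeper's -x end. Pushing the lid past both noses takes about 10 to 15 N in all (more if off centre), its weight does not do it; the tips enter the slots even 8 mm off centre.
Mind the look-alikes: they are no part of the job. There is more than one size of the lid; the one meant has the size given above.

How it is judged:
By the outcome, as a careful person would: the job done as asked, in the order asked, and still so for the second after the job is handed in, with the robot touching nothing.
It also fails if it takes over 42 s, if anything falls off the work surface, if the arm or the gripper's body presses on something with over 40 N, if the wrist force passes 120 N, or if a joint passes its speed limit or range.

### The arm

A 7-joint arm with a two-finger parallel gripper is mounted at the origin on the work surface. World frame = base frame: x ahead of the robot, y to its left, z up, the work surface at z = 0. Lengths are in m, angles in rad, forces in N, time in s.
With the tool pointing down it reaches from about 0.4 to 0.9 m from the base axis. Payload 5.5 kg.
Tool frame: the origin (TCP) lies midway between the tips of the shut fingers; the grasp point (between the pads) lies 19 mm behind it (bot.pinch_z is the distance from the TCP to the grasp point, in m); z points along the fingers, y is the direction in which the jaws open and shut (so a half turn about z gives the same grasp; the last joint's range is limited). The gripper opens to 85 mm and grips with 20 to 120 N. Pads are 22 mm wide; open, the fingers measure 114 mm over their backs; the gripper's body (76 mm by 85 mm) begins 54 mm behind the grasp point. The pads swing forward as they close: fully open they stand 13 mm farther back than shut.
Start: joints at [-0.964, 0.501, -0.427, 1.55, 0.221, 1.138, -0.21], TCP at [0.219, 0.612, 0.231] pointing down, gripper open.
Joint ranges: [-2.88, 2.88], [-0.31, 2.03], [-1.54, 1.56], [0.2, 2.42], [-1.41, 4.55], [0.19, 2.02], [-2.57, 2.57]. Speed limits (rad/s): [2.57, 2.57, 3.14, 3.14, 3.14, 3.14, 3.14].

### API

Orientations are given as [roll, pitch, yaw] about the fixed x, y, z axes, in that order (R = Rz(yaw) Ry(pitch) Rx(roll)).
In Python, from cell import bot, cams, nets gives the robot as it stands. The module is installed in compiled form; this text tells all that it offers. Calls block until the motion is done:
- bot.move_ptp(position, orientation): joint-space move of the TCP to a pose.
- bot.servo_line(position, frame=None, max_speed=0.15): straight line of the TCP; frame=None keeps the orientation; max_speed is the mean speed in m/s.
- bot.goto_joints(angles): joint-space move.
- bot.command_gripper(opening, f_grip=None): finger opening in m; f_grip is the grip in N (None keeps the last); returns when the fingers have stopped.
- bot.wait(seconds).
- bot.solve_ik(position, orientation): joint angles nearest the present ones, or None.
- bot.observe(): the state.
- cams.grab_frame(name): name is "side" or "top"; returns (picture, depth): 400x640x3 uint8, red, green, blue; 400x640 float32, m along the optical axis (not along the pixel's ray), 0 where there is no reading.
- cams.get_calibration(name): a dict with "fovy" (degrees; the focal length in pixels is half the picture's height over the tangent of half this angle, whatever the lens; pixels are square), "cx", "cy" (the principal point, pixels), "pose" (4x4, takes a point from camera to world coordinates). Camera axes: x right, y up, looking along -z (the intrinsics and any distortion apply to the point x, -y, -z); pixel columns grow to the right and rows downward; lengths in m; the calibration is good to about 2 mm. A picture is of the moment at which its call begins. get_calibration takes no time and is no camera call.
A pose or a line that the arm cannot do raises bot.Unreachable and nothing moves.
- bot.finish_job(): hands the job in, once; it reports no verdict.
Trained networks look in the newest picture that a camera, given by its name, has taken for a name from the list of things; names that differ only in an ending like _2 or _b are one class to them, and where a whole thing is asked for, a point or a joint stands for the part that bears it (a point fixed in the world has none). Each returns a list of dicts, best first, with "conf" (0 to 1); they miss things now and then, are a little off and sometimes report something else, mostly with a low value. They report only what shows in the picture. A call takes as long as a camera call. They do not tell look-alikes from the thing itself.
- nets.find_in(thing, camera): "centre" ([x, y, z] in m, in world coordinates, good to about 4 mm: the middle of the surface that is visible of it).
The state is a dict: "time_s": time; "joints": joint angles; "joint_velocities": joint speeds; "effort": joint torques, N m; "ee_pos": TCP position; "eef_rot": TCP orientation; "contact_force": force on the tool from outside, world axes, zero at the start; "moment": the same for the moment, N m; "grip_width": finger opening in m.
Only numpy, scipy, OpenCV 4.12 (cv2) and the standard library are available. Lean on these libraries where they do the work, as an engineer would, in place of code of your own. Each camera call takes 0.05 s, during which the arm holds its last target. There are 200 camera calls.

## Working session

There is one attempt and no reset: what is moved stays moved. The work goes in short steps, each a Python script; the robot and the scene stay as the last script left them, time stands still between calls to the robot, and variables do not carry over. Pictures are saved under pics/ and viewed, about 8 in all and at most 12, crops included, and the job is handed in when it is done.

```bash
mkdir -p pics; cat > h.py <<'E'
import numpy as np, cv2
from cell import bot, cams, nets
def cloud(cam):
    im,d=cams.grab_frame(cam); c=cams.get_calibration(cam)
    f=200/np.tan(np.radians(c["fovy"])/2)
    v,u=np.mgrid[0:400,0:640]
    p=np.stack([(u-c["cx"])/f*d,-(v-c["cy"])/f*d,-d,np.ones_like(d)],-1)@np.array(c["pose"]).T
    p=p[...,:3]; p[d==0]=np.nan
    return im,p
E
python3 - <<'E'
from h import *
for c in("top","side"):
    im,p=cloud(c); cv2.imwrite(f"pics/{c}0.png",im[...,::-1]); k=cams.get_calibration(c); print({a:(b if a!="pose" else np.round(b,3)) for a,b in k.items()})
    for t in("lid","keeper","hook_a"):
        print(c,t,[(np.round(r["centre"],3),round(r["conf"],2)) for r in nets.find_in(t,c)])
    np.save(f"{c}0.npy",p)
print(bot.observe())
E
```

```text
{'fovy': 49.822693571601704, 'cx': 322.32020390486423, 'cy': 199.2254961892182, 'pose': array([[ 0.013,  0.98 , -0.199,  0.309],
       [-1.   ,  0.01 , -0.015, -0.022],
       [-0.012,  0.199,  0.98 ,  1.048],
       [ 0.   ,  0.   ,  0.   ,  1.   ]])}
top lid [(array([0.418, 0.054, 0.006]), 0.72), (array([0.628, 0.021, 0.003]), 0.59), (array([ 0.323, -0.149,  0.006]), 0.57)]
top keeper [(array([ 0.521, -0.286,  0.013]), 0.88)]
top hook_a [(array([ 0.474, -0.282,  0.063]), 0.57)]
{'fovy': 52.3963369995178, 'cx': 316.4083047418, 'cy': 196.95499770826424, 'pose': array([[ 0.751,  0.342, -0.565, -0.069],
       [-0.66 ,  0.42 , -0.622, -0.607],
       [ 0.025,  0.84 ,  0.541,  0.562],
       [ 0.   ,  0.   ,  0.   ,  1.   ]])}
side lid [(array([0.607, 0.019, 0.008]), 0.96), (array([0.414, 0.04 , 0.007]), 0.58), (array([ 0.313, -0.161,  0.003]), 0.55)]
side keeper [(array([ 0.515, -0.293,  0.031]), 0.66)]
side hook_a [(array([ 0.471, -0.284,  0.056]), 0.61), (array([ 0.575, -0.296,  0.046]), 0.45)]
{'time_s': 0.4, 'joints': array([-0.9637877 ,  0.50100838, -0.42693635,  1.55051005,  0.22078921,
        1.13829725, -0.2103001 ]), 'joint_velocities': array([-0.0001263 , -0.00332581,  0.00045023, -0.00097077,  0.00056283,
        0.0001789 ,  0.00012966]), 'effort': array([ 5.05442862e-03, -5.68701768e+01, -5.80026135e+00, -2.80877781e+01,
        1.24348886e-02,  5.34521168e-03,  2.28985078e-05]), 'ee_pos': array([0.21906798, 0.6118933 , 0.23119013]), 'eef_rot': array([-3.14138978e+00, -3.20823948e-05,  2.79777450e+00]), 'contact_force': array([ 0.42610294,  0.10567298, -0.56169255]), 'moment': array([-0.02181844, -0.00051401, -0.02584564]), 'grip_width': 0.08583433656408673}
```

View pics/top0.png

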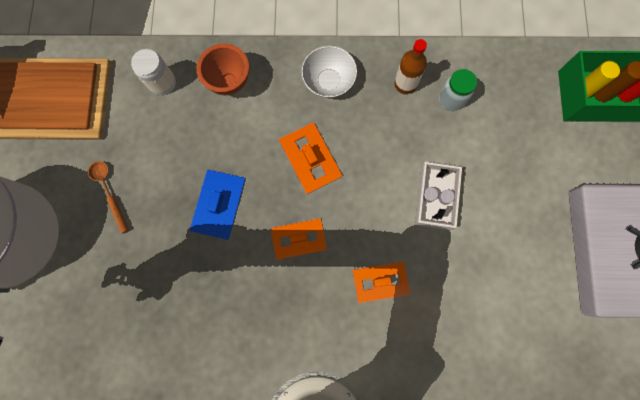

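View pics/side0.png

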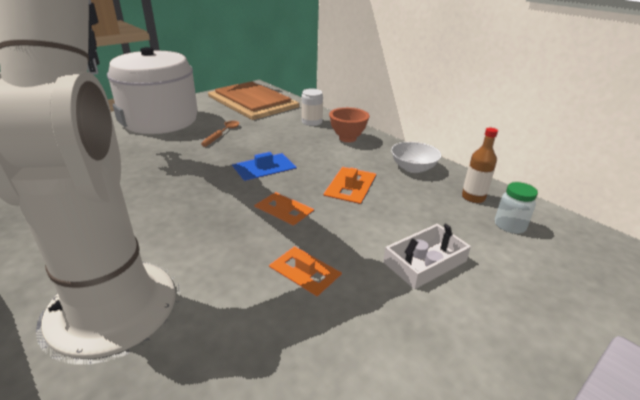

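Top view: three orange lids (near px 311,157; 299,238; 381,281), one blue, and the keeper at (440,195). The side view shows the same things. Next I'll size the lids and find the exact poses.

```bash
cat >> h.py <<'E'
def rects(im,p,lo=-.01,hi=.02,kind="orange",roi=None):
    hsv=cv2.cvtColor(im,cv2.COLOR_RGB2HSV); h,s,v=cv2.split(hsv)
    if kind=="orange": m=(h>4)&(h<16)&(s>190)
    else: m=np.ones_like(h,bool)
    x,y,z=p[...,0],p[...,1],p[...,2]
    m&=(x>.2)&(x<.8)&(abs(y)<.42)
    if roi: m&=(np.hypot(x-roi[0],y-roi[1])<roi[2])
    n,l=cv2.connectedComponents(m.astype(np.uint8))
    out=[]
    for i in range(1,n):
        k=l==i
        if k.sum()<150: continue
        q=p[k&(z>lo)&(z<hi)]; t=p[k&(z>.03)]
        if len(q)<30: continue
        c,(w,hh),a=cv2.minAreaRect((q[:,:2]*1000).astype(np.float32))
        if w<hh: w,hh,a=hh,w,a+90
        out.append((np.round(c,1),round(w,1),round(hh,1),round((a+90)%180-90,1),"z",np.round(np.median(q[:,2]),4),"ridge",len(t),np.round(np.median(t,axis=0),4) if len(t) else None, np.round(np.nanmax(p[k][:,2]),4), int(k.sum())))
    return out
E
python3 - <<'E'
from h import *
for c in("top","side"):
    im=cv2.imread(f"pics/{c}0.png")[...,::-1].copy(); p=np.load(f"{c}0.npy")
    print(c)
    for r in rects(im,p): print(*r)
    print("keeper"); 
    for r in rects(im,p,.032,.046,"all",(.521,-.286,.11)): print(*r)
    x,y,z=np.moveaxis(p,-1,0); m=(np.hypot(x-.521,y+.286)<.1)&(z>.052)&(im.max(-1)<70)
    n,l,st,ce=cv2.connectedComponentsWithStats(m.astype(np.uint8))
    for i in range(1,n):
        if st[i,4]>5: print("hook",st[i,4],ce[i],p[l==i].mean(0).round(4),p[l==i][:,2].max().round(4))
a=cv2.imread("pics/top0.png"); b=cv2.imread("pics/side0.png")
cv2.imwrite("pics/z.png",np.vstack([cv2.resize(a[110:310,260:480],None,fx=2.6,fy=2.6,interpolation=2)[:520,:572]]))
E
```

```text
top
[629.7  25.8] 162.9 101.1 27.9 z 0.0049 ridge 181 [0.6255 0.0249 0.0396] 0.044 2159
[423.   50.9] 123.3 78.6 -78.0 z 0.0037 ridge 79 [0.4207 0.0495 0.0316] 0.0357 1416
[ 322.6 -148.2] 123.5 77.5 -80.1 z 0.0037 ridge 78 [ 0.3229 -0.1465  0.0316] 0.0359 1478
keeper
[ 528.4 -287.6] 151.8 91.2 -7.7 z 0.0385 ridge 946 [ 0.5277 -0.2875  0.0383] 0.0793 6108
hook 32 [444.40625 171.     ] [ 0.5778 -0.2926  0.0684] 0.0771
hook 56 [440.375      213.28571429] [ 0.4775 -0.2795  0.0666] 0.0793
side
[623.1  21.4] 152.8 95.5 27.4 z 0.0072 ridge 103 [0.6172 0.0189 0.0408] 0.0445 929
[ 318.6 -151.1] 120.3 76.8 -80.7 z 0.0055 ridge 126 [ 0.3192 -0.1505  0.0326] 0.0352 1018
keeper
[ 527.9 -287.9] 153.0 92.1 -8.2 z 0.038 ridge 1602 [ 0.5206 -0.2907  0.0389] 0.0799 6509
hook 45 [447.68888889 229.97777778] [ 0.5759 -0.2968  0.0641] 0.0776
hook 96 [411.01041667 246.63541667] [ 0.4745 -0.2819  0.0646] 0.0783
```

View pics/z.png

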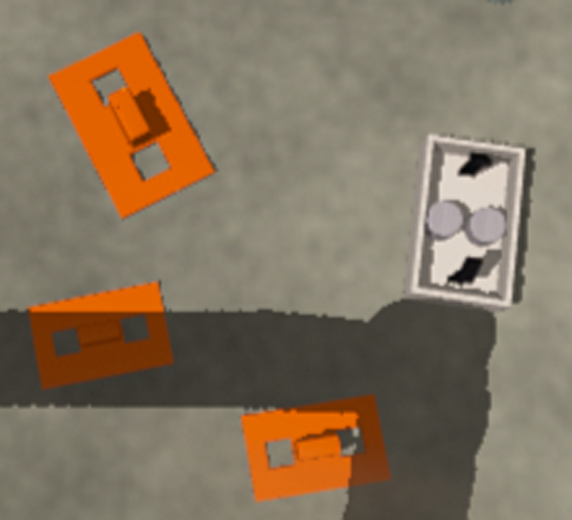

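Only the lid at (0.629, 0.026), yaw about 28°, has the 160x100 size; the other two are 123x78. The keeper is at (0.528, -0.288), yaw about -7.9°. Now I'll plan the joints, then grasp.

```bash
python3 - <<'E'
from h import *
L=(.629,.0255); K=(.528,-.2877); la,ka=np.radians(27.9),np.radians(-7.9)
best=None
for o in(0,np.pi,-np.pi):
    a=bot.solve_ik([*L,.25],[np.pi,0,la+o]); b=bot.solve_ik([*K,.05],[np.pi,0,ka+o])
    print(o,None if a is None else np.round(a,2),None if b is None else np.round(b,2))
    if a is not None and b is not None:
        q=max(abs(a[6]),abs(b[6]))
        if best is None or q<best[0]-.05: best=(q,o)
o=best[1]; print("use",o)
bot.move_ptp([*L,.25],[np.pi,0,la+o])
s=bot.observe(); print(s["time_s"],s["ee_pos"],s["eef_rot"])
bot.servo_line([*L,.06],max_speed=.12)
bot.servo_line([*L,.012],max_speed=.06)
print(bot.observe()["contact_force"])
bot.command_gripper(.0,f_grip=90)
s=bot.observe(); print(s["time_s"],s["ee_pos"],s["grip_width"],s["contact_force"])
bot.servo_line([*L,.2],max_speed=.12)
s=bot.observe(); print(s["time_s"],s["ee_pos"],s["eef_rot"],s["grip_width"],s["contact_force"])
E
```

```text
0 [-0.24  0.42  0.2   1.6  -0.09  1.13 -1.09] [-0.2   0.84  0.93  1.83 -0.84  0.92 -0.59]
3.141592653589793 [ 0.09  0.42 -0.24  1.59  0.11  1.14  1.89] [ 0.37  0.61  0.11  1.81 -0.1   0.72  1.97]
-3.141592653589793 [ 0.09  0.42 -0.24  1.59  0.11  1.14  1.89] [ 0.37  0.61  0.11  1.81 -0.1   0.72  1.97]
use 0
2.9333 [0.62889597 0.02736435 0.24985852] [-3.14077040e+00 -1.49470921e-04  4.89704076e-01]
[ 1.01946078  0.14566701 -0.39331283]
6.225 [0.62945517 0.0254979  0.01243777] 0.020447395473638927 [-0.38650352  0.1259341   3.59875932]
7.9417 [0.62845644 0.02547927 0.19904891] [-3.14105025e+00  1.52182431e-03  4.86992211e-01] 0.02064118989669256 [-0.18976294  0.15846162 -0.68838561]
```

```bash
python3 - <<'E'
from h import *
K=(.528,-.2877); ka=np.radians(-7.9)
bot.move_ptp([*K,.17],[np.pi,0,ka]); bot.wait(.4)
s=bot.observe(); print(s["time_s"],s["ee_pos"],s["eef_rot"],s["grip_width"],s["contact_force"])
for c in("top","side"):
    im,p=cloud(c); cv2.imwrite(f"pics/{c}1.png",im[...,::-1]); np.save(f"{c}1.npy",p)
    hsv=cv2.cvtColor(im,cv2.COLOR_RGB2HSV); h,sa,v=cv2.split(hsv)
    m=(h>3)&(h<17)&(sa>170)&(np.hypot(p[...,0]-K[0],p[...,1]-K[1])<.12)&(p[...,2]>.1)
    q=p[m&(p[...,2]<.175)]; print(c,len(q))
    if len(q)>50:
        A=np.c_[q[:,:2]-K,np.ones(len(q))]; pl=A[:,2]*0
        w=q[:,2]<np.median(q[:,2])+.005
        co=np.linalg.lstsq(A[w],q[w,2],rcond=None)[0]; print("plane",co.round(4))
        print(cv2.minAreaRect((q[w][:,:2]*1000).astype(np.float32)))
a=cv2.imread("pics/top1.png")[100:300,340:540]; b=cv2.imread("pics/side1.png")[120:320,320:520]
cv2.imwrite("pics/z1.png",cv2.resize(np.hstack([a,b]),None,fx=2,fy=2,interpolation=2))
E
```

```text
9.5917 [ 0.52833804 -0.28719248  0.17002733] [-3.14154552e+00 -9.36339587e-05 -1.36858025e-01] 0.020439306559163508 [ 0.47551778  0.68691491 -0.69115201]
top 1062
plane [ 0.0002 -0.0058  0.1626]
((530.9754638671875, -263.70526123046875), (58.78863525390625, 162.12039184570312), 80.36734008789062)
side 1788
plane [0.0028 0.0037 0.1641]
((524.5803833007812, -287.4388122558594), (100.2490463256836, 157.9217987060547), 81.86029052734375)
```

View pics/z1.png

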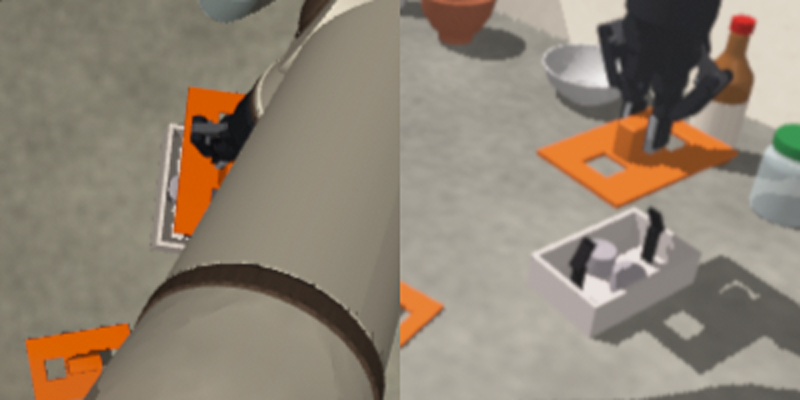

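The lid hangs level and lines up with the keeper: yaw -8 to -9° and centre within 3 mm. Both hooks stand below the slots. I'll go down in steps and watch the force.

```bash
python3 - <<'E'
from h import *
K=(.528,-.2877)
bot.servo_line([*K,.092],max_speed=.08)
for z in[.080,.072,.068,.065,.062,.059,.057,.055,.053,.0515]:
    bot.servo_line([*K,z],max_speed=.03); s=bot.observe()
    print(round(s["time_s"],2),z,s["ee_pos"].round(4),s["contact_force"].round(1),s["moment"].round(2),round(s["grip_width"],4))
    if np.linalg.norm(s["contact_force"])>35: print("stop"); break
for c in ("side",):
    im,p=cloud(c); cv2.imwrite("pics/side2.png",im[...,::-1]); cv2.imwrite("pics/z2.png",cv2.resize(im[150:310,350:550,::-1],None,fx=3,fy=3,interpolation=2))
E
```

```text
11.37 0.08 [ 0.5278 -0.2877  0.0798] [ 0.6 -0.5 -1.8] [-0.02  0.08 -0.02] 0.0207
11.78 0.072 [ 0.5281 -0.2877  0.0719] [ 0.7  0.3 -0.2] [-0.09 -0.11  0.  ] 0.0211
12.07 0.068 [ 0.5284 -0.288   0.0681] [ 2.8 -0.4  0.2] [-0.18 -0.35 -0.  ] 0.0205
12.32 0.065 [ 0.5283 -0.2882  0.0654] [ 2. -1.  3.] [-0.24 -0.26 -0.02] 0.0206
12.57 0.062 [ 0.5285 -0.2884  0.0627] [ 0.9 -1.7  5.2] [-0.24 -0.11  0.03] 0.0204
12.82 0.059 [ 0.5283 -0.288   0.0592] [ 1.  -2.8  3.7] [-0.29 -0.31  0.03] 0.021
13.07 0.057 [ 0.5282 -0.2878  0.0569] [ 1.9 -2.   1.5] [-0.29 -0.44 -0.02] 0.0207
13.32 0.055 [ 0.5273 -0.2869  0.0541] [ 2.7  0.1 -1.3] [-0.   -0.37  0.  ] 0.0206
13.57 0.053 [ 0.5273 -0.2873  0.0525] [ 0.9 -0.1  0.1] [ 0.01 -0.05  0.05] 0.0207
13.82 0.0515 [ 0.5274 -0.2874  0.0524] [-4.2  2.6 10.5] [0.46 0.68 0.03] 0.0209
```

View pics/z2.png

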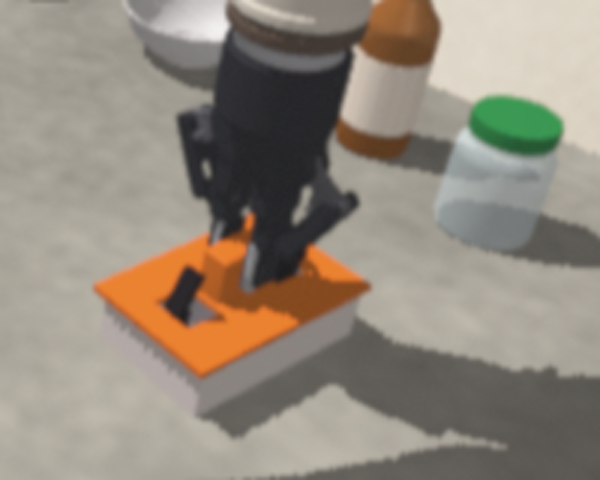

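```bash
python3 - <<'E'
from h import *
K=(.5275,-.2875)
for z in(.0505,.0495,.0485):
    bot.servo_line([*K,z],max_speed=.02); bot.wait(.2); s=bot.observe(); print(z,s["ee_pos"].round(4),s["contact_force"].round(1))
    if s["contact_force"][2]>25: break
bot.servo_line([*K,.0522],max_speed=.02); print(bot.observe()["contact_force"].round(1))
bot.command_gripper(.055)
bot.servo_line([*K,.2],max_speed=.12)
bot.move_ptp([.45,.15,.3],[np.pi,0,0]); bot.wait(.3)
print(bot.observe()["time_s"])
ims=[]
for c in("top","side"):
    im,p=cloud(c); ims.append(im[...,::-1])
    h,sa,v=cv2.split(cv2.cvtColor(im,cv2.COLOR_RGB2HSV)); R=np.hypot(p[...,0]-.528,p[...,1]+.2877)
    m=(h>3)&(h<17)&(sa>170)&(R<.12)&(p[...,2]>.025)&(p[...,2]<.058)
    q=p[m]; A=np.c_[q[:,:2]-K,np.ones(len(q))]
    print(c,"plane",np.linalg.lstsq(A,q[:,2],rcond=None)[0].round(4),cv2.minAreaRect((q[:,:2]*1000).astype(np.float32)))
    m=(R<.1)&(p[...,2]>.052)&(im.max(-1)<70)
    n,l,st,ce=cv2.connectedComponentsWithStats(m.astype(np.uint8))
    for i in range(1,n):
        if st[i,4]>5: print("hook",st[i,4],p[l==i].mean(0).round(4),p[l==i][:,2].max().round(4))
z=np.hstack([ims[0][120:270,370:520],ims[1][160:310,360:510]])
cv2.imwrite("pics/z3.png",cv2.resize(z,None,fx=2.6,fy=2.6,interpolation=2))
E
```

```text
0.0505 [ 0.5274 -0.2874  0.0524] [-4.3  3.7 16.7]
0.0495 [ 0.5274 -0.2874  0.0524] [-7.4  5.7 24.8]
0.0485 [ 0.5274 -0.2874  0.0523] [-8.9  6.2 32.3]
[-1.4  0.5  7.4]
19.325
top plane [-0.0009 -0.0003  0.0449] ((526.9075317382812, -286.7344970703125), (101.32107543945312, 160.15077209472656), 82.17633819580078)
hook 32 [ 0.5779 -0.2925  0.0682] 0.0792
hook 67 [ 0.4775 -0.2798  0.0666] 0.0788
side plane [0.0033 0.0021 0.047 ] ((525.2155151367188, -288.18231201171875), (98.91682434082031, 160.44744873046875), 81.78811645507812)
hook 65 [ 0.5753 -0.296   0.0655] 0.0787
hook 106 [ 0.4751 -0.2821  0.0653] 0.0794
```

View pics/z3.png

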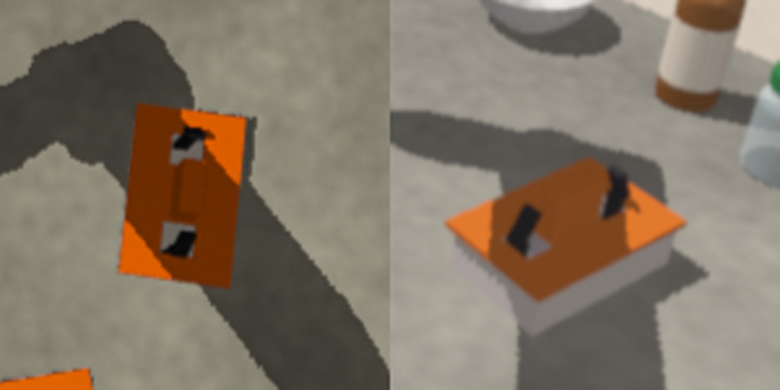

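The lid is level with its plate top at 45 mm, and both hooks are through the slots at the same positions as before, so upright. I'm handing in.

```bash
python3 -c "
from cell import bot
print(bot.finish_job())"
```

```text
the job is handed in; nothing more can be done
None
```

The slotted orange lid is on the spice keeper, pushed fully home, and the gripper let go and moved clear. I handed the job in at about 19.5 s of the 42 s allowed.

- **Lid choice:** there were three orange lids. Only one measured about 160 x 100 mm; the other two were about 123 x 78 mm. I gripped the right one by its ridge.
- **Push:** I lowered it over the hooks in small steps. The upward force rose to about 5 N at the step readings and then fell back. It came to a hard stop on the rim, which I confirmed by pressing to about 32 N without further movement.
- **Position after release:** the lid lies level. The plate top measured 44.9 mm in the top camera and 47.0 mm in the side camera, against 45 mm expected. The side camera also read the lids on the counter about 2 mm high.
- **Alignment:** the lid's centre is within about 3 mm of the keeper's, with the same yaw of about -8°.
- **Hooks:** both show through the slots, with tips at 79 mm. They are within about 1.5 mm of where they stood before, so they are upright.

The step readings never showed the 10 to 15 N expected for passing the noses. The peak probably fell between readings, so the click rests on the final height and the upright hooks. No other check failed.

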